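# Draw the rotor key out of its guarded holder

## Robot

A 6-joint arm with a two-finger parallel gripper is mounted at the origin on a cart in front of the work surface, level with it; the furniture and walls round the work are solid. World frame = base frame: x ahead of the robot, y to its left, z up, the work surface at z = 0. Lengths are in m, angles in rad, forces in N, time in s.
With the tool pointing down it reaches from about 0.35 to 0.85 m from the base axis. Payload 8.1 kg.
Tool frame: the origin (TCP) lies between the finger pads; the fingertips stand 11 mm ahead of it and the grasp point (between the pads) lies 8 mm behind it; y points along the fingers, x is the direction in which the jaws open and shut, and the axes are right-handed (so a half turn about y gives the same grasp; the last joint's range is limited). The gripper opens to 93 mm and grips with 3 to 60 N. Pads are 15 mm wide; open, the fingers measure 128 mm over their backs; the gripper's body (75 mm by 188 mm) begins 65 mm behind the grasp point.
Start: joints at [1.062, 0.13, 1.488, -0, 1.523, -0.085], TCP at [0.247, 0.547, 0.23] pointing down, gripper open.
Joint ranges: [-2.96, 2.96], [-0.89, 2.26], [0.02, 2.5], [-1.34, 4.48], [0, 2.73], [-2.66, 2.66]. Speed limits (rad/s): [2.39, 2.39, 2.79, 3.14, 3.14, 3.14].

## Interface

Orientations are given as a rotation vector (axis times angle).
In Python, from plant import readout, optics, robot gives the robot as it stands.
- The arm moves only by the shell command python3 -m creep 'ROWS' [FORCE]. ROWS is JSON, a list that holds one entry, the list of rows, each a list of 7 numbers: the closure, from 0 (fully open) to 1 (shut), then the shift along the tool's x, y, z in cm, then the turn, a rotation vector about the tool's x, y, z in degrees. In form: [[[grip, x, y, z, wx, wy, wz], ...]]. A call has exactly 8 rows; each row shifts and turns the pose as measured when the row begins, along the tool's axes as they then stand; what a row does not reach is not made up. A row lasts 1/10 s, in which the tool goes at most 50 mm and 8.59 degrees, less where a joint would pass 70% of its speed; a pose out of reach is approached as far as the arm can. A call is refused whole if a number of a shift passes 5 or a number of a turn 8.59, either way. A call with a gripper value outside its range is refused whole. The fingers move at their own pace and stop on an object; FORCE is the grip in N (left out, the last holds). Time passes only in rows, so rows that do not move let the fingers close, or fill a call up. It gives the time, the measured TCP pose, the force and the opening at its end, in the units of the state.
- readout.read_state(): the state, without advancing time (a new reading comes with each control period).
- optics.read_camera(name): name is "side" or "top"; returns a dict with "frame" (480x640x3 uint8, red, green, blue), "depth" (480x640 float32, m along the optical axis (not along the pixel's ray), 0 where there is no reading), "intrinsics" (3x3 intrinsics, pixels), "dist_coeffs" ([k1, k2, p1, p2, k3] as OpenCV has them; the pictures are not rectified), "R" (3x3) and "t" (3): a world point X has camera coordinates R X + t. Camera axes: x right, y down, z forward; pixel columns grow to the right and rows downward; lengths in m; the calibration is good to about 2 mm. A picture is of the moment at which its call begins.
- robot.close_job(): hands the job in, once; it reports no verdict.
The state is a dict: "t": time; "q": joint angles; "dq": joint speeds; "joint_torque": joint torques, N m; "tool_pos": TCP position; "orientation": TCP orientation; "force": force on the tool from outside, world axes, zero at the start; "wrist_torque": the same for the moment, N m; "opening": finger opening in m.
Only numpy, scipy, OpenCV 4.12 (cv2) and the standard library are available. Lean on these libraries where they do the work, as an engineer would, in place of code of your own. Each camera call takes 0.05 s, during which the arm holds its last target. There are 200 camera calls.

## Task

Take the blue-handled rotor key out of its guarded holder: its wide foot is caught under the guard plate, so turn the key until the foot lies along the slot, draw it straight up, and stand it upright inside the shallow grey tray; set it down, do not drop it. Leave the orange-handled key where it is in the holder.

Things in the scene. Friction and masses are not known exactly. Their poses are not given: they have to be found in the camera images.
- blue_key_grip (a point): Centre of the flat blue handle, 44 (x) x 14 (y) x 46 (z) mm, atop the upright key to take out (110 mm tall, about 0.2 kg at most). Below it a thin round stem and a steel foot 66 (x) x 30 (y) x 12 mm: handle and foot both lie along x. The point is 87 mm above the foot's underside. Axes: z up, x along handle and foot, y through the handle's thickness.
- orange_key_grip (a point): The same point and axes of a second key of equal shape and size with an orange handle, in the holder's other slot; a bystander. Which key is in which slot varies.
- key_holder: Fixed holder 136 (x) x 216 (y) mm; origin: centre of its underside. Feet rest on its base, 8 mm up; a white guard plate on posts, 44 to 50 mm up, leaves 24 mm free over a foot; handles are above it. Two slots at y = +50 and -50 mm, each 90 (x) by 50 (y) mm. A foot starts 50 to 80 degrees across its slot and passes if along it within about 15 degrees.
- tray: Fixed shallow grey tray, outside 170 (x) x 130 (y) x 18 mm, walls 5 mm, inside 160 x 120 mm. Origin: centre of its underside on the worktop, z up; the upper face of its floor is 5 mm above the origin.

How it is judged:
On the way, in this order (a step that is already met when the one before it is completed fails the run):
1. the blue key has been turned so that its foot lies along the slot, while still under the guard (angle between the x axis of blue_key_grip and the x axis of key_holder, either way round below 0.35 rad and z of blue_key_grip in the frame of key_holder below 0.137 m), for 0.1 s.
2. the blue key has been drawn up clear of the guard (z of blue_key_grip in the frame of key_holder above 0.14 m), for 0.1 s.
At the end, for the whole second after the job is handed in: The blue key stands upright (within 7 degrees), at rest and released, with its foot on the tray's floor inside the walls (any position and yaw); the orange key's handle is within 30 mm of where it was, in the holder (x of blue_key_grip in the frame of tray between -0.07 and 0.07 m and y of blue_key_grip in the frame of tray between -0.05 and 0.05 m and z of blue_key_grip in the frame of tray between 0.086 and 0.098 m and angle between blue_key_grip's own z axis and vertical below 0.12 rad and contact force between blue_key and the fingers below 0.1 N and linear speed of blue_key below 0.02 m/s and distance of orange_key_grip from where it was at the start of the episode below 0.03 m); the robot touches nothing.
It fails at once if the orange key is pulled out or knocked over (distance of orange_key_grip from where it was at the start of the episode above 0.035 m).
It fails at once if the blue key is dropped (falls freely by more than about 20 mm) (contact force between blue_key and the fingers below 0.05 N and linear speed of blue_key above 0.62 m/s).
It also fails if it takes over 38 s, if anything falls off the work surface, if the arm or the gripper's body presses on something with over 40 N, if the wrist force passes 120 N, or if a joint passes its speed limit or range.

## Working session

There is one attempt and no reset: what is moved stays moved. The work goes in short steps, Python scripts to look and compute and a shell command to move; the robot and the scene stay as the last step left them, time stands still between calls to the robot, and variables do not carry over. Pictures are saved under pics/ and viewed, about 8 in all and at most 12, crops included, and the job is handed in when it is done.

```bash
mkdir -p pics; ls; python3 - <<'E'
from plant import readout, optics
import cv2,numpy as np
print(readout.read_state())
for n in("top","side"):
    c=optics.read_camera(n); cv2.imwrite(f"pics/{n}0.png",c["frame"][:,:,::-1]); np.savez(f"{n}0.npz",**c)
    print(n,c["intrinsics"],c["dist_coeffs"],c["R"],c["t"])
E
```

```text
pics
{'t': 0.0, 'q': array([ 1.06160938e+00,  1.31156393e-01,  1.48926402e+00, -2.85311714e-05,
        1.52301474e+00, -8.54311554e-02]), 'dq': array([-0.00132923, -0.00129209, -0.00080602,  0.00024941,  0.00044543,
       -0.00010716]), 'joint_torque': array([-1.60854594e-03, -5.59819758e+01, -4.91769826e+01,  7.68271554e-02,
        3.49295523e-02, -1.26074683e-04]), 'tool_pos': array([0.2464487 , 0.54644475, 0.22859867]), 'orientation': array([-1.38128581, -0.89043956,  0.8930922 ]), 'force': array([-0.33367062, -0.885338  , -0.00117945]), 'wrist_torque': array([-0.01730006,  0.0260261 ,  0.00232778]), 'opening': 0.0932151665249713}
top [[502.06447962   0.         319.34023136]
 [  0.         502.06447962 237.34526198]
 [  0.           0.           1.        ]] [-0.05065849  0.          0.          0.          0.        ] [[ 2.37742713e-02 -9.99710118e-01  3.80304715e-03]
 [-9.91226354e-01 -2.40669267e-02 -1.29965761e-01]
 [ 1.30019614e-01 -6.79839292e-04 -9.91511189e-01]] [-0.04188149  0.5148438   0.91428034]
side [[548.10828822   0.         318.1036208 ]
 [  0.         548.10828822 240.43876765]
 [  0.           0.           1.        ]] [0.04201585 0.         0.         0.         0.        ] [[-0.97478909 -0.22164086  0.02572081]
 [-0.14011507  0.51833405 -0.84362171]
 [ 0.17364906 -0.82595711 -0.5363216 ]] [0.50106746 0.15750425 0.83805706]
```

View pics/top0.png

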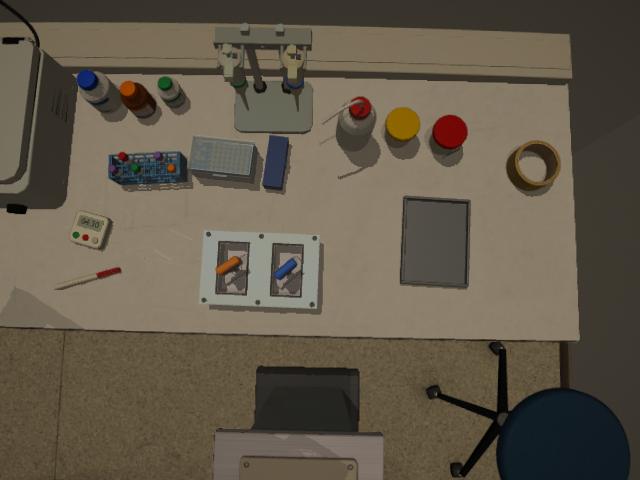

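View pics/side0.png

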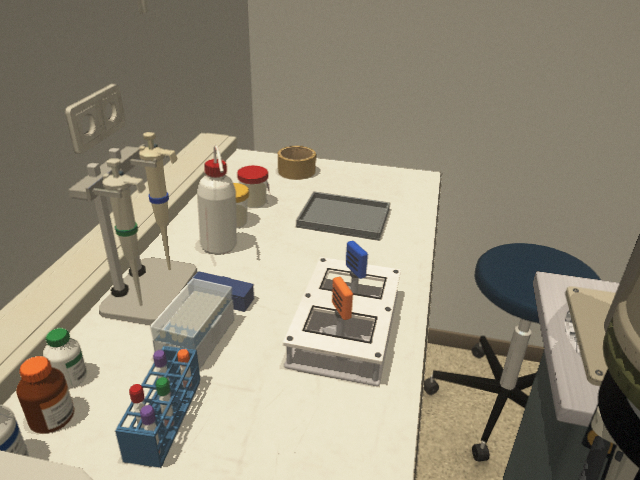

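```bash
cat > h.py <<'E'
import numpy as np,cv2
from scipy.spatial.transform import Rotation as Ro
def world(c):
    d=c["depth"]; v,u=np.mgrid[:480,:640]
    p=cv2.undistortPoints(np.stack([u,v],-1).reshape(-1,1,2).astype(float),c["intrinsics"],c["dist_coeffs"]).reshape(480,640,2)
    X=np.dstack([p,np.ones((480,640))])*d[...,None]
    return (X-c["t"])@c["R"]
def mask(c,lo,hi):
    h=cv2.cvtColor(c["frame"],cv2.COLOR_RGB2HSV); return cv2.inRange(h,lo,hi)>0
def rect(P): # rect of xy points: centre, size, long-axis yaw deg
    r=cv2.minAreaRect((P[:,:2]*1000).astype(np.float32)); b=cv2.boxPoints(r)
    e=[b[1]-b[0],b[2]-b[1]]; e=max(e,key=np.linalg.norm)
    return np.round(r[0],1),np.round(r[1],1),round(np.degrees(np.arctan2(e[1],e[0])),1)
BLUE=((100,120,40),(130,255,255)); OR=((5,130,80),(22,255,255))
E
python3 - <<'E'
from h import *
s=Ro.from_rotvec([-1.38128581,-0.89043956,0.8930922]).as_matrix();print(s.round(3))
for n in("top","side"):
    c=np.load(n+"0.npz");W=world(c)
    for k,m in(("b",BLUE),("o",OR)):
        M=mask(c,*m)&(c["depth"]>0)&(W[...,2]>0.03)&(W[...,2]<.14); P=W[M]
        if len(P)<20: print(n,k,len(P));continue
        zt=np.percentile(P[:,2],98);T=P[P[:,2]>zt-.006]
        print(n,k,len(P),zt,P.mean(0).round(3),np.argwhere(M).mean(0),rect(P),"top",len(T),rect(T))
E
```

```text
[[ 0.411 -0.001 -0.912]
 [ 0.912 -0.002  0.411]
 [-0.002 -1.     0.   ]]
top b 520 0.12142163561590116 [0.651 0.27  0.104] [156.61346154 158.81538462] (array([592.6, 250.3]), array([537.1, 120.9]), np.float32(48.5)) top 178 (array([449.6,  28.7]), array([12.7, 41.5]), np.float32(-47.4))
top o 1690 0.12012161918515882 [ 0.687 -0.141  0.075] [145.78994083 378.97514793] (array([596.7, -61. ]), array([842.7, 344. ]), np.float32(86.3)) top 190 (array([453.6, 127.4]), array([13.5, 42.8]), np.float32(-54.5))
side b 291 0.11950140697285064 [0.584 0.193 0.091] [330.64261168 208.19243986] (array([612.9, 217. ]), array([508.5,  40.4]), np.float32(49.1)) top 144 (array([451.3,  31. ]), array([12.5, 40.6]), np.float32(-46.3))
side o 2415 0.11853516607648766 [0.68  0.222 0.08 ] [336.5494824  144.44596273] (array([596.1, -35.8]), array([848.9, 377.2]), np.float32(79.4)) top 220 (array([453.9, 129. ]), array([12.8, 44.5]), np.float32(-55.5))
```

The blue key is in the right-hand slot at about (285,268), the orange one at (229,265), and the tray at about (436,242) in the top view. The fitted blue handle is centred at (0.450, 0.030) with its long axis at −47° and its top at z≈0.12, where 0.118 is expected. Next I measure the holder and tray.

```bash
python3 - <<'E'
from h import *
c=np.load("top0.npz");W=world(c);v,u=np.mgrid[:480,:640]
Z=W[...,2]
M=(u>190)&(u<330)&(v>222)&(v<316)&(Z>.042)&(Z<.058);print("plate",rect(W[M]),np.median(Z[M]))
M2=(u>385)&(u<485)&(v>185)&(v<300)
T=M2&(Z>.011)&(Z<.025);print("tray rim",T.sum(),rect(W[T]))
g=cv2.cvtColor(c["frame"],cv2.COLOR_RGB2GRAY);D=(M2&(g<130)).astype(np.uint8)
D=cv2.morphologyEx(D,cv2.MORPH_OPEN,np.ones((5,5)))>0
print("tray dark",D.sum(),rect(W[D]),np.median(Z[D]), W[D].mean(0))
E
```

```text
plate (array([452.5,  80. ]), array([217.3, 136.5]), np.float32(89.1)) 0.051196865665822856
tray rim 956 (array([ 517.2, -254.4]), array([130.7, 171.1]), np.float32(-2.4))
tray dark 8434 (array([ 513.9, -192.1]), array([226.4, 338.2]), np.float32(-87.2)) 0.0055120052449786835 [ 0.52388175 -0.26829246  0.00879168]
```

```bash
python3 -m creep '[[[0,-3.2,0,-3.3,0,0,0],[0,-3.2,0,-3.3,0,0,0],[0,-3.2,0,-3.3,0,0,0],[0,-3.2,0,-3.3,0,0,0],[0,-3.2,0,-3.3,0,0,0],[0,-3.2,0,-3.3,0,0,0],[0,-3.2,0,-3.3,0,0,0],[0,-3.2,0,-3.3,0,0,0]]]' 20
cat > st.py <<'E'
import sys; from h import *; from plant import readout
s=readout.read_state();R=Ro.from_rotvec(s["orientation"]).as_matrix();p=np.array(s["tool_pos"])
print("t",round(s["t"],2),"p",p.round(4),"xyaw",np.degrees(np.arctan2(R[1,0],R[0,0])).round(1),"yaxis",R[:,1].round(3),"F",np.round(s["force"],1),"op",round(s["opening"],4),"q",np.round(s["q"],2))
if len(sys.argv)>3: print("tool delta cm",(R.T@(np.array(sys.argv[1:4],float)-p)*100).round(2))
E
python3 st.py .451 .030 .18
```

```text
t: 0.9
tool_pos: [0.3818, 0.1959, 0.2235]
orientation: [-1.379, -0.892, 0.907]
force: [1.0, 0.1, 0.5]
opening: 0.0928
t 0.9 p [0.3818 0.1959 0.2235] xyaw 66.3 yaxis [-0.006 -0.007 -1.   ] F [1.  0.1 0.5] op 0.0928 q [ 0.36 -0.34  1.94 -0.    1.55 -0.8 ]
tool delta cm [-12.37   4.42 -13.02]
```

```bash
python3 -m creep '[[[0,-3.2,0.5,-3.4,0,0,0],[0,-3.2,0.5,-3.4,0,0,0],[0,-3.2,0.5,-3.4,0,0,0],[0,-3.1,0.5,-3.2,0,0,0],[0,0,0.5,0,0,6,0],[0,0,0.5,0,0,6,0],[0,0,0.5,0,0,6,0],[0,0,0,0,0,6,0]]]'
python3 st.py .451 .030 .15; python3 - <<'E'
from plant import optics
from h import *
for n in("top","side"):
    c=optics.read_camera(n); np.savez(n+"1.npz",**c)
    cv2.imwrite(f"pics/{n}1.png",c["frame"][:,:,::-1])
    W=world(c)
    for k,m in(("b",BLUE),("o",OR)):
        M=mask(c,*m)&(c["depth"]>0)&(np.abs(W[...,0]-.452)<.05)&(np.abs(W[...,1]-(.03 if k=="b" else .128))<.05)&(W[...,2]>.06)&(W[...,2]<.14)
        P=W[M]
        if len(P)>30: print(n,k,len(P),P.mean(0).round(4),np.percentile(P[:,2],98).round(4),rect(P))
E
```

```text
t: 1.7
tool_pos: [0.4543, 0.0102, 0.1858]
orientation: [-1.501, -0.552, 0.569]
force: [-0.2, 0.7, -0.6]
opening: 0.0928
t 1.7 p [0.4543 0.0102 0.1858] xyaw 41.0 yaxis [-0.008 -0.007 -1.   ] F [-0.2  0.7 -0.6] op 0.0928 q [-0.08 -0.24  1.93 -0.01  1.46 -0.8 ]
tool delta cm [1.09 3.57 1.71]
side b 54 [0.4419 0.0401 0.1176] 0.1194 (array([443. ,  38.3]), array([ 8.9, 20.5]), np.float32(-51.1))
side o 588 [0.4518 0.1364 0.1028] 0.1195 (array([453.5, 129.7]), array([13.8, 43.7]), np.float32(-55.8))
```

```bash
python3 -c "
import cv2;a=cv2.imread('pics/side1.png')[150:400,220:470];cv2.imwrite('pics/c1.png',cv2.resize(a,None,fx=2.4,fy=2.4))"
```

```text
(no output)
```

View pics/c1.png

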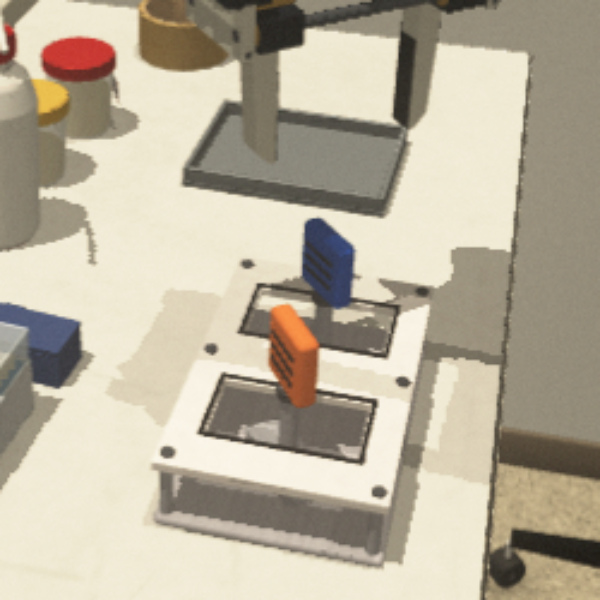

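The picture shows both fingers hanging above the holder, with the blue handle (about (328,262) in the crop) and the slots undisturbed. The jaws need about 2 cm of sideways correction before going down.

```bash
python3 -m creep '[[[0,1.1,0.5,1.7,0,-2,0],[0,0,0.5,0,0,0,0],[0,0,0.5,0,0,0,0],[0,0,0.5,0,0,0,0],[0,0,0.5,0,0,0,0],[0,0,0.5,0,0,0,0],[0,0,0.5,0,0,0,0],[0,0,0,0,0,0,0]]]'
python3 st.py .451 .030 .087
```

```text
t: 2.6
tool_pos: [0.4514, 0.029, 0.1486]
orientation: [-1.492, -0.59, 0.607]
force: [0.3, -0.4, -0.1]
opening: 0.0929
t 2.6 p [0.4514 0.029  0.1486] xyaw 43.8 yaxis [-0.008 -0.008 -1.   ] F [ 0.3 -0.4 -0.1] op 0.0929 q [-0.04 -0.22  1.98 -0.01  1.39 -0.81]
tool delta cm [0.11 6.16 0.1 ]
```

```bash
python3 -m creep '[[[0,0.1,1,0.1,0,0,0],[0,0,1,0,0,0,0],[0,0,1,0,0,0,0],[0,0,1,0,0,0,0],[0,0,1,0,0,0,0],[0,0,1,0,0,0,0],[0,0,0.2,0,0,0,0],[0,0,0,0,0,0,0]]]'
python3 st.py .451 .030 .087
```

```text
t: 3.4
tool_pos: [0.45, 0.0299, 0.08]
orientation: [-1.491, -0.589, 0.608]
force: [0.4, -0.2, 0.4]
opening: 0.0926
t 3.4 p [0.45   0.0299 0.08  ] xyaw 43.8 yaxis [-0.01  -0.008 -1.   ] F [ 0.4 -0.2  0.4] op 0.0926 q [-0.04 -0.14  2.04 -0.01  1.25 -0.8 ]
tool delta cm [ 0.07 -0.7  -0.06]
```

```bash
python3 -m creep '[[[0.4,0.1,-0.6,0,0,0,0],[0.7,0,0,0,0,0,0],[1,0,0,0,0,0,0],[1,0,0,0,0,0,0],[1,0,0,0,0,0,0],[1,0,0,0,0,0,0],[1,0,0,0,0,0,0],[1,0,0,0,0,0,0]]]' 25
python3 st.py .451 .030 .087
```

```text
t: 4.2
tool_pos: [0.4526, 0.0307, 0.0887]
orientation: [-1.493, -0.592, 0.605]
force: [0.2, -0.3, -0.0]
opening: 0.0338
t 4.2 p [0.4526 0.0307 0.0887] xyaw 43.8 yaxis [-0.006 -0.009 -1.   ] F [ 0.2 -0.3 -0. ] op 0.0338 q [-0.04 -0.15  2.03 -0.01  1.27 -0.8 ]
tool delta cm [-0.16  0.18  0.07]
```

Still closing.

```bash
python3 -m creep '[[[1,0,0,0,0,0,0],[1,0,0,0,0,0,0],[1,0,0,0,0,0,0],[1,0,0,0,0,0,0],[1,0,0,0,0,0,0],[1,0,0,0,0,0,0],[1,0,0,0,0,0,0],[1,0,0,0,0,0,0]]]'
python3 st.py .451 .030 .087
```

```text
t: 5.0
tool_pos: [0.4524, 0.0307, 0.0885]
orientation: [-1.493, -0.591, 0.606]
force: [-0.9, -0.1, 0.4]
opening: 0.0135
t 5.0 p [0.4524 0.0307 0.0885] xyaw 43.8 yaxis [-0.006 -0.009 -1.   ] F [-0.9 -0.1  0.4] op 0.0135 q [-0.04 -0.15  2.03 -0.01  1.27 -0.8 ]
tool delta cm [-0.15  0.16  0.05]
```

```bash
python3 -m creep '[[[1,0,-0.5,0,0,0,0],[1,0,0,0,0,-6.5,0],[1,0,0,0,0,-6.5,0],[1,0,0,0,0,-6.5,0],[1,0,0,0,0,-6.5,0],[1,0,0,0,0,-6.5,0],[1,0,0,0,0,-6.5,0],[1,0,0,0,0,-6.5,0]]]'
python3 st.py .452 .030 .095
```

```text
t: 5.8
tool_pos: [0.4511, 0.0309, 0.0942]
orientation: [-1.2, -1.211, 1.232]
force: [0.3, 0.3, -1.4]
opening: 0.0138
t 5.8 p [0.4511 0.0309 0.0942] xyaw 91.0 yaxis [-0.009 -0.008 -1.   ] F [ 0.3  0.3 -1.4] op 0.0138 q [-0.04 -0.16  2.03 -0.01  1.28 -1.62]
tool delta cm [-0.09 -0.08 -0.08]
```

```bash
python3 -m creep '[[[1,0,0,0,0,1.5,0],[1,0,0,0,0,0,0],[1,0,0,0,0,0,0],[1,0,0,0,0,0,0],[1,0,0,0,0,0,0],[1,0,0,0,0,0,0],[1,0,0,0,0,0,0],[1,0,0,0,0,0,0]]]'
python3 st.py .452 .030 .095; python3 - <<'E'
from plant import optics
import cv2
a=optics.read_camera("side")["frame"][150:400,220:470,::-1];cv2.imwrite('pics/c2.png',cv2.resize(a,None,fx=2.4,fy=2.4))
E
```

```text
t: 6.6
tool_pos: [0.4509, 0.0309, 0.0944]
orientation: [-1.218, -1.184, 1.205]
force: [-0.3, -0.4, -0.9]
opening: 0.0141
t 6.6 p [0.4509 0.0309 0.0944] xyaw 88.9 yaxis [-0.01  -0.008 -1.   ] F [-0.3 -0.4 -0.9] op 0.0141 q [-0.04 -0.16  2.03 -0.01  1.28 -1.59]
tool delta cm [-0.09 -0.06 -0.11]
```

View pics/c2.png

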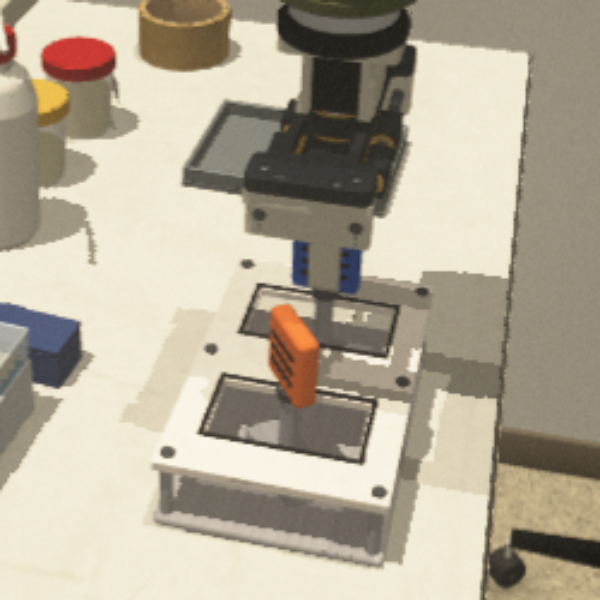

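The blue handle at about (327,265) now lies along the slot and is gripped centrally. The orange key hasn't moved. I'll draw it up.

```bash
python3 -m creep '[[[1,0,-1,0,0,0,0],[1,0,-1,0,0,0,0],[1,0,-1,0,0,0,0],[1,0,-1,0,0,0,0],[1,0,-1,0,0,0,0],[1,0,-1,0,0,0,0],[1,0,-1,0,0,0,0],[1,0,-1,0,0,0,0]]]'
python3 st.py .452 .030 .19
```

```text
t: 7.45
tool_pos: [0.4517, 0.0316, 0.1818]
orientation: [-1.218, -1.184, 1.205]
force: [0.4, 0.3, -1.6]
opening: 0.0139
t 7.45 p [0.4517 0.0316 0.1818] xyaw 88.9 yaxis [-0.009 -0.008 -1.   ] F [ 0.4  0.3 -1.6] op 0.0139 q [-0.04 -0.24  1.93 -0.01  1.46 -1.59]
tool delta cm [-0.17 -0.82 -0.03]
```

```bash
python3 -m creep '[[[1,-2,0,-0.5,0,0,0],[1,-3.5,0,-0.8,0,0,0],[1,-4,0,-1,0,0,0],[1,-4,0,-1,0,0,0],[1,-4,0,-1,0,0,0],[1,-4,0,-1,0,0,0],[1,-3.5,0,-0.8,0,0,0],[1,-2,0,-0.5,0,0,0]]]'
python3 st.py .517 -.254 .10; python3 -m creep '[[[1,0,0,0,0,0,0],[1,0,0,0,0,0,0],[1,0,0,0,0,0,0],[1,0,0,0,0,0,0],[1,0,0,0,0,0,0],[1,0,0,0,0,0,0],[1,0,0,0,0,0,0],[1,0,0,0,0,0,0]]]'
python3 st.py .517 -.254 .10;  python3 - <<'E'
from plant import optics
import cv2
a=optics.read_camera("side")["frame"][50:300,220:470,::-1];cv2.imwrite('pics/c3.png',cv2.resize(a,None,fx=2.4,fy=2.4))
E
```

```text
t: 8.25
tool_pos: [0.5167, -0.247, 0.1906]
orientation: [-1.219, -1.194, 1.206]
force: [0.4, 0.3, -2.3]
opening: 0.0141
t 8.25 p [ 0.5167 -0.247   0.1906] xyaw 89.2 yaxis [-0.002 -0.008 -1.   ] F [ 0.4  0.3 -2.3] op 0.0141 q [-0.53  0.08  1.62 -0.01  1.45 -2.09]
tool delta cm [-0.62  9.07 -0.06]
t: 9.05
tool_pos: [0.5166, -0.2459, 0.1914]
orientation: [-1.218, -1.194, 1.207]
force: [0.3, -0.2, -1.8]
opening: 0.0137
t 9.05 p [ 0.5166 -0.2459  0.1914] xyaw 89.3 yaxis [-0.003 -0.007 -1.   ] F [ 0.3 -0.2 -1.8] op 0.0137 q [-0.53  0.08  1.62 -0.01  1.45 -2.09]
tool delta cm [-0.75  9.15 -0.08]
```

View pics/c3.png

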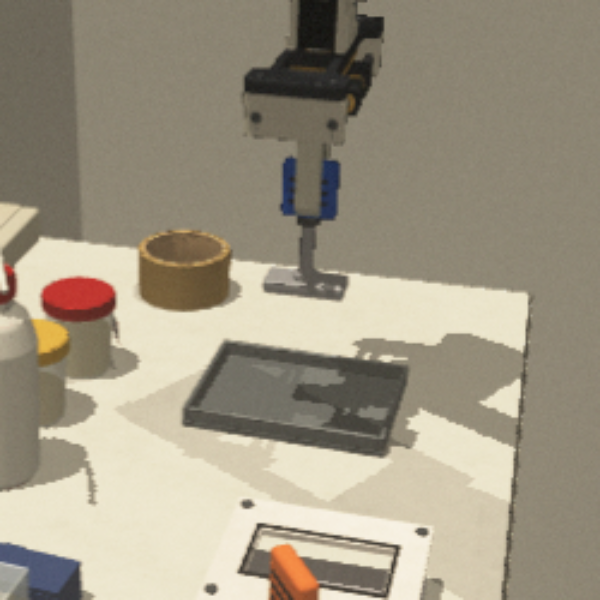

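The key hangs upright with its foot at about (306,284), above the tray. I'll lower it to just above the floor.

```bash
python3 -m creep '[[[1,-0.7,1,0,0,0,0],[1,0,1,0,0,0,0],[1,0,1.2,0,0,0,0],[1,0,1.2,0,0,0,0],[1,0,1.2,0,0,0,0],[1,0,1,0,0,0,0],[1,0,0.5,0,0,0,0],[1,0,0,0,0,0,0]]]'
python3 st.py .517 -.254 .0855; python3 - <<'E'
from plant import optics
from h import *
for n in("side",):
    c=optics.read_camera(n);W=world(c)
    M=mask(c,*BLUE)&(c["depth"]>0)&(np.abs(W[...,0]-.517)<.06)&(np.abs(W[...,1]+.254)<.06)
    P=W[M];print(n,len(P),"zmin/max",np.percentile(P[:,2],[2,98]).round(4),P.mean(0).round(4))
    a=c["frame"][50:300,220:470,::-1];cv2.imwrite('pics/c4.png',cv2.resize(a,None,fx=2.4,fy=2.4))
E
```

```text
t: 9.9
tool_pos: [0.5145, -0.2534, 0.1113]
orientation: [-1.214, -1.192, 1.206]
force: [-0.1, 0.4, -1.3]
opening: 0.014
t 9.9 p [ 0.5145 -0.2534  0.1113] xyaw 89.2 yaxis [-0.007 -0.005 -1.   ] F [-0.1  0.4 -1.3] op 0.014 q [-0.54  0.15  1.69 -0.01  1.31 -2.1 ]
tool delta cm [-0.05  2.58 -0.27]
side 138 zmin/max [0.0998 0.1412] [ 0.5128 -0.2472  0.1234]
```

```bash
python3 -m creep '[[[1,0,0.5,0,0,0,0],[1,0,0.5,0,0,0,0],[1,0,0.5,0,0,0,0],[1,0,0.3,0,0,0,0],[1,0,0.1,0,0,0,0],[1,0,0,0,0,0,0],[1,0,0,0,0,0,0],[1,0,0,0,0,0,0]]]'
python3 st.py .517 -.254 .0855
```

```text
t: 10.75
tool_pos: [0.5161, -0.2544, 0.0935]
orientation: [-1.218, -1.194, 1.206]
force: [0.9, -0.1, -1.4]
opening: 0.0139
t 10.75 p [ 0.5161 -0.2544  0.0935] xyaw 89.3 yaxis [-0.003 -0.007 -1.   ] F [ 0.9 -0.1 -1.4] op 0.0139 q [-0.54  0.17  1.7  -0.01  1.27 -2.1 ]
tool delta cm [ 0.05  0.8  -0.09]
```

```bash
python3 -m creep '[[[1,0,0.15,0,0,0,0],[1,0,0.15,0,0,0,0],[1,0,0.15,0,0,0,0],[1,0,0.15,0,0,0,0],[1,0,0.1,0,0,0,0],[1,0,0,0,0,0,0],[1,0,0,0,0,0,0],[1,0,0,0,0,0,0]]]'
python3 st.py .517 -.254 .0855
```

```text
t: 11.55
tool_pos: [0.5163, -0.2546, 0.0862]
orientation: [-1.219, -1.194, 1.206]
force: [0.5, -0.7, -2.4]
opening: 0.014
t 11.55 p [ 0.5163 -0.2546  0.0862] xyaw 89.3 yaxis [-0.003 -0.007 -1.   ] F [ 0.5 -0.7 -2.4] op 0.014 q [-0.54  0.18  1.71 -0.01  1.26 -2.1 ]
tool delta cm [ 0.06  0.07 -0.07]
```

Nearly there. I'll use small steps until contact force shows.

```bash
python3 -m creep '[[[1,0,0.1,0,0,0,0],[1,0,0.05,0,0,0,0],[1,0,0,0,0,0,0],[1,0,0,0,0,0,0],[1,0,0,0,0,0,0],[1,0,0,0,0,0,0],[1,0,0,0,0,0,0],[1,0,0,0,0,0,0]]]'
python3 st.py .517 -.254 .0855
```

```text
t: 12.35
tool_pos: [0.5167, -0.2549, 0.0856]
orientation: [-1.22, -1.195, 1.206]
force: [-0.4, 0.1, -0.4]
opening: 0.0138
t 12.35 p [ 0.5167 -0.2549  0.0856] xyaw 89.3 yaxis [-0.002 -0.008 -1.   ] F [-0.4  0.1 -0.4] op 0.0138 q [-0.54  0.18  1.71 -0.01  1.25 -2.1 ]
tool delta cm [ 0.09  0.01 -0.03]
```

```bash
python3 -m creep '[[[1,0,0.15,0,0,0,0],[1,0,0.05,0,0,0,0],[1,0,0,0,0,0,0],[1,0,0,0,0,0,0],[1,0,0,0,0,0,0],[1,0,0,0,0,0,0],[1,0,0,0,0,0,0],[1,0,0,0,0,0,0]]]'
python3 st.py .517 -.254 .0855;  python3 - <<'E'
from plant import optics
import cv2
a=optics.read_camera("side")["frame"][130:290,260:420,::-1];cv2.imwrite('pics/c5.png',cv2.resize(a,None,fx=3.7,fy=3.7))
E
```

```text
t: 13.15
tool_pos: [0.5171, -0.2553, 0.0856]
orientation: [-1.221, -1.195, 1.206]
force: [-1.4, 0.2, 2.3]
opening: 0.014
t 13.15 p [ 0.5171 -0.2553  0.0856] xyaw 89.3 yaxis [-0.001 -0.009 -1.   ] F [-1.4  0.2  2.3] op 0.014 q [-0.54  0.18  1.7  -0.01  1.25 -2.1 ]
tool delta cm [0.13 0.01 0.02]
```

View pics/c5.png

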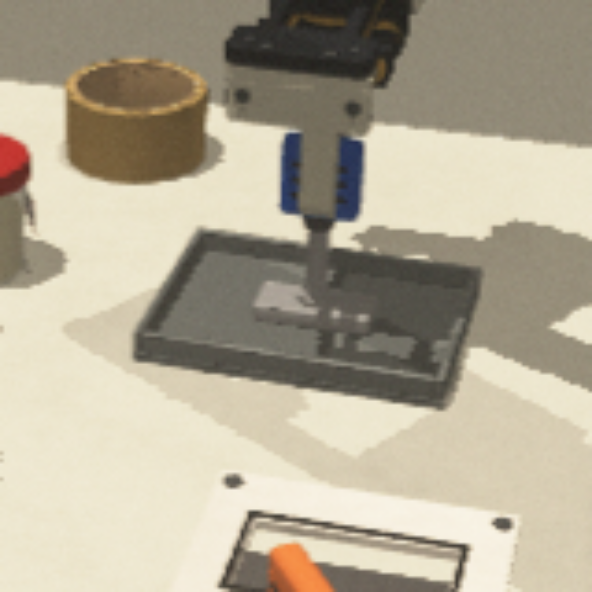

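The foot (about (312,306)) is on the tray floor near the centre. TCP z has stopped at 0.0856 and the vertical force has changed sign to +2.3 N. I'll release.

```bash
python3 -m creep '[[[0.8,0,0,0,0,0,0],[0.75,0,0,0,0,0,0],[0.7,0,0,0,0,0,0],[0.6,0,0,0,0,0,0],[0.5,0,0,0,0,0,0],[0.4,0,0,0,0,0,0],[0.4,0,0,0,0,0,0],[0.4,0,0,0,0,0,0]]]'
python3 st.py
```

```text
t: 14.0
tool_pos: [0.5174, -0.2554, 0.0853]
orientation: [-1.222, -1.195, 1.206]
force: [0.6, 0.1, 0.9]
opening: 0.0553
t 14.0 p [ 0.5174 -0.2554  0.0853] xyaw 89.3 yaxis [-0.    -0.009 -1.   ] F [0.6 0.1 0.9] op 0.0553 q [-0.54  0.18  1.7  -0.01  1.25 -2.1 ]
```

```bash
python3 -m creep '[[[0.4,0,-1,0,0,0,0],[0.4,0,-1.5,0,0,0,0],[0.4,0,-1.5,0,0,0,0],[0.4,0,-2,0,0,0,0],[0.4,0,-2,0,0,0,0],[0.4,0,-2,0,0,0,0],[0.4,0,-1,0,0,0,0],[0.4,0,0,0,0,0,0]]]'
python3 -m creep '[[[0.4,0,0,0,0,0,0],[0.4,0,0,0,0,0,0],[0.4,0,0,0,0,0,0],[0.4,0,0,0,0,0,0],[0.4,0,0,0,0,0,0],[0.4,0,0,0,0,0,0],[0.4,0,0,0,0,0,0],[0.4,0,0,0,0,0,0]]]'
python3 - <<'E'
from plant import optics
from h import *
c=optics.read_camera("side");W=world(c)
for m,y in((BLUE,-.254),(OR,.128)):
    P=W[mask(c,*m)&(c["depth"]>0)&(np.abs(W[...,0]-.48)<.1)&(np.abs(W[...,1]-y)<.06)&(W[...,2]>.06)]
    T=P[P[:,2]>np.percentile(P[:,2],98)-.006];print(np.percentile(P[:,2],[2,98]).round(4),rect(T))
a=c["frame"][90:290,250:450,::-1];cv2.imwrite('pics/c6.png',cv2.resize(a,None,fx=3,fy=3))
E
```

```text
t: 14.8
tool_pos: [0.5188, -0.2551, 0.2093]
orientation: [-1.229, -1.198, 1.206]
force: [-0.3, 0.2, -0.5]
opening: 0.0557
t: 15.6
tool_pos: [0.517, -0.254, 0.2049]
orientation: [-1.223, -1.196, 1.206]
force: [-0.4, -0.7, -0.7]
opening: 0.0558
[0.0727 0.1155] (array([ 515.5, -252.2]), array([13.7, 40.7]), np.float32(-6.1))
[0.0757 0.1195] (array([453.3, 129.5]), array([13.1, 43.4]), np.float32(-56.2))
```

View pics/c6.png

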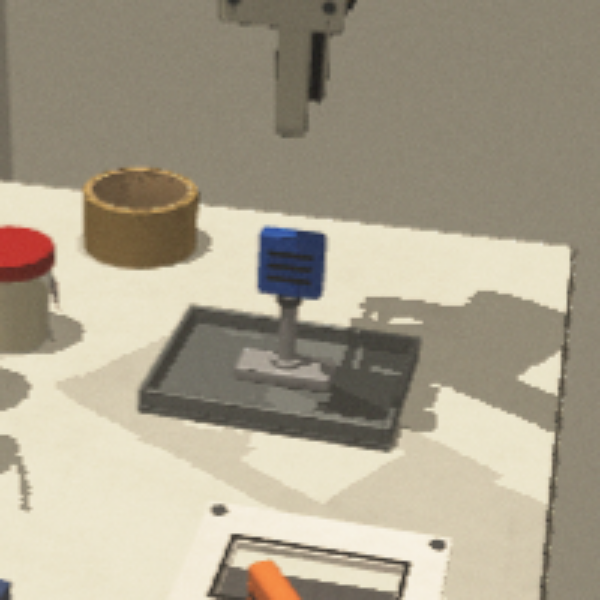

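The key stands upright and free in the tray (handle at (292,262), foot at (284,367)). Its top is at z≈0.1155, as expected for a foot on the floor, and the orange key hasn't moved. I'm handing in.

```bash
python3 -c "
from plant import robot; print(robot.close_job())"
```

```text
the job is handed in; nothing more can be done
None
```

The blue key is standing upright in the grey tray, released, and I handed the job in at about 15.7 s of the 38 s allowed. The hand-in gives no verdict, so the results below are from my own last checks.

**What I did:** I gripped the blue handle and turned it about 45° until the foot lay along the slot. I then drew it straight up about 9 cm, carried it to the tray and lowered it until contact. After that I opened the fingers and retreated 12 cm.

**Last checks:**
- **Blue key:** the handle is at about (0.516, −0.252), about 2 mm from the tray centre I measured (0.517, −0.254). Its top is at z ≈ 0.1155, which matches a foot resting on the 5 mm floor. It looks upright in the picture, but I did not measure the tilt.
- **Orange key:** its handle is at (0.453, 0.1295), within about 1 mm of the first side-camera reading.
- **Gripper:** it is clear of everything, with only noise-level forces.

**Disagreements:**
- The blue handle's starting angle measured about 46° across the slot, where the task gave 50 to 80°. The grip and turn worked anyway.
- After release, the camera put the handle at −6° while the gripper had it at about −1°. I did not look into this, because any yaw is allowed in the tray.

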